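# Lock the tube rotator's shaft with its pin

## Robot

A 6-joint arm with a two-finger parallel gripper is mounted at the origin on the work surface. World frame = base frame: x ahead of the robot, y to its left, z up, the work surface at z = 0. Lengths are in m, angles in rad, forces in N, time in s.
With the tool pointing down it reaches from about 0.35 to 0.925 m from the base axis. Payload 6.4 kg.
Tool frame: the origin (TCP) lies on the mounting face of the last link; the fingertips stand tcp_to_tips ahead of it and the grasp point (between the pads) lies 180 mm ahead of it (tcp_to_tips is the distance from the TCP to the fingertips, in m); z points along the fingers, y is the direction in which the jaws open and shut (so a half turn about z gives the same grasp; the last joint's range is limited). The gripper opens to 94 mm and grips with 3 to 60 N. Pads are 16 mm wide; open, the fingers measure 119 mm over their backs; the gripper's body (75 mm by 177 mm) begins 78 mm behind the grasp point.
Start: joints at [1.043, 0.245, 1.558, -0, 1.339, -0.174], TCP at [0.225, 0.61, 0.405] pointing down, gripper open.
Joint ranges: [-3.13, 3.13], [-1.02, 2.26], [0.13, 2.54], [-0.95, 4.09], [0.21, 2.88], [-2.74, 2.74]. Speed limits (rad/s): [2.57, 2.57, 3.14, 3.14, 3.14, 3.14].

## Interface

Orientations are given as a rotation vector (axis times angle).
In Python, from rig import get_obs, snapshot, camera_params, finish_job, tcp_to_tips gives the robot as it stands.
- The arm moves only by the tool send_rows, never from a script. Its arguments are lists of equal length, an entry for each row: "translation": the shift along the tool's x, y, z in cm, a list of three; "angular": the turn, a rotation vector about the tool's x, y, z in rad, a list of three; "claw": the opening, from 0 (shut) to 1 (fully open). In form: {"translation": [[dx, dy, dz], ...], "angular": [[rx, ry, rz], ...], "claw": [claw, ...]}. A call has 1 to 10 rows; each row is the pose to reach, as a shift and turn from the pose measured when the call began, along the tool's axes at that moment; what a row does not reach only later rows make up. A row lasts 1/12 s, in which the tool goes at most 41.7 mm and 7.16 degrees, less where a joint would pass 70% of its speed; a pose out of reach is approached as far as the arm can. A call with a gripper value outside its range is refused whole. The fingers move at their own pace and stop on an object; "force" is the grip in N (left out, the last holds). Time passes only in rows, so rows that repeat a pose let the fingers close. It gives the time, the measured TCP pose, the force and the opening at its end, in the units of the state.
- get_obs(): the state, without advancing time (a new reading comes with each control period).
- snapshot(name): name is "side" or "top" or "wrist"; returns the picture (420x560x3 uint8, blue, green, red); there is no depth.
- camera_params(name): a dict with "fx", "fy", "cx", "cy" (pixels), "camera_from_world" (4x4, takes a point from world to camera coordinates). Camera axes: x right, y up, looking along -z (the intrinsics and any distortion apply to the point x, -y, -z); pixel columns grow to the right and rows downward; lengths in m; the calibration is good to about 2 mm. A picture is of the moment at which its call begins: read the wrist's pose just before it. camera_params takes no time and is no camera call; for the wrist camera it gives the pose at the moment of the call.
- finish_job(): hands the job in, once; it reports no verdict.
The state is a dict: "clock": time; "joint_positions": joint angles; "qd": joint speeds; "tau": joint torques, N m; "tool_pos": TCP position; "tool_rot": TCP orientation; "ft_force": force on the tool from outside, world axes, zero at the start; "ft_torque": the same for the moment, N m; "gripper_width": opening from 0.0 (shut) to 1.0 (fully open).
Only numpy, scipy, OpenCV 4.12 (cv2) and the standard library are available. Lean on these libraries where they do the work, as an engineer would, in place of code of your own. Each camera call takes 0.05 s, during which the arm holds its last target.

## Task

Lock the tube rotator so that it can be serviced: pull the red plug out of the hole on top of its bearing block and put it in the blue tray, then stand the yellow-headed pin in that hole and swing the crank over towards its other side until the hidden cross-hole in the shaft comes under the pin and it drops. Then push the pin fully home past its spring catch, its head down on the block, and let go, with the rack, jar and bottle left where they are.

Things in the scene. Friction and masses are not known exactly. Their poses are not given: they have to be found in the camera images.
- rotator: Fixed bench tube rotator: white base 140 (x) x 315 (y from -65 to 250) x 25 mm; at its origin a bearing block 60 x 60 mm, aluminium top 175 mm above the bench; horizontal shaft along y. A drum of capped tubes, radius 76 mm, hangs on the shaft at y = 65 to 200 (top 191 mm above the bench); the crank is on the -y side. Origin: on the bench under the block's centre, z up.
- bore_mouth (a point): Centre of the mouth of the vertical lock bore, on the flat top of the bearing block, 175 mm above the bench. Bore 12 mm across with a 3 mm chamfer, 40 mm deep down to the shaft's collar; below the shaft it goes on 12 mm wide for 30 mm.
- shaft_mid (a point): Point on the shaft axis under the bore, 60 mm below its mouth. Around it, hidden in the block, the collar: radius 18 mm, one cross-hole 13 mm wide right through. While that hole is not upright, a pin in the bore stands on the collar with its head about 52 to 54 mm above the block; within about 0.05 rad of upright it falls through to the catch and then blocks the shaft.
- catch (a point): Spring catch (two spring balls) in the bore below the shaft, 89 mm under the mouth. A pin that has dropped rests on it with its head about 7 to 17 mm above the block; pushing it past and fully home takes about 4 to 12 N, and then it stays.
- crank (a joint): Crank angle, rad: 0 = arm straight up, positive = leaning to the rotator's +x; stops at -1.1 and 1.1. Starts at 0.5 to 0.95; the angle that brings the cross-hole upright is unmarked, differs each time and lies between -0.7 and 0.25. Stays where it is left; turns with 2 to 4 N at the handle. With the pin dropped do not force it: a clutch slips above about 40 N at the handle.
- crank_grip (a point): Middle of the black crank handle: a bar 18 mm in diameter, 56 mm long, parallel to the rotator's y axis, 70 mm from the shaft axis. At crank angle q it is at rotator x = 70 sin q, y = -112, z = 115 + 70 cos q mm. The crank arm (10 mm thick, y = -84 to -74) is at its +y end.
- plug: Red plastic dust plug, 20 g: stem 10 mm diameter, 25 mm long, with a round head 26 mm diameter and 20 mm tall on top. Origin at the tip (bottom) of the stem, z towards the head. Starts in the lock bore with its head resting on the block, loose fit.
- tray: Blue open tray fixed to the bench, 110 (x) x 90 (y) x 25 mm, walls and floor 4 to 5 mm. Origin under its centre.
- pin: Lock pin, 45 g: steel shank 10 mm diameter, 96 mm long, with a 2.5 mm chamfered tip, and a round yellow head 26 mm diameter, 24 mm tall on top. Origin at the tip (bottom), z towards the head. Starts upright in the stand, tip 10 mm above the bench, head from 106 to 130 mm above the bench.
- stand: Grey block fixed to the bench, 60 x 60 x 60 mm, with a vertical 11 mm hole 50 mm deep in its centre that holds the pin. Origin under its centre. Stand, tray and rack may stand in one another's places.
- rack: Bystander: clear tube rack 106 (x) x 58 (y) mm with capped tubes, 92 mm tall. Origin under its centre. Leave alone.
- jar: Bystander: specimen jar with orange lid, 48 mm diameter, 60 mm tall. Origin under its centre. Leave alone.
- bottle: Bystander: white bottle with blue cap, 50 mm diameter, 100 mm tall. Origin under its centre. Leave alone.

How it is judged:
By the outcome, as a careful person would: the job done as asked, in the order asked, and still so for the second after the job is handed in, with the robot touching nothing.
It also fails if it takes over 72 s, if anything falls off the work surface, if the arm or the gripper's body presses on something with over 40 N, if the wrist force passes 120 N, or if a joint passes its speed limit or range.

## Working session

There is one attempt and no reset: what is moved stays moved. The work goes in short steps, Python scripts to look and compute and a tool call to move; the robot and the scene stay as the last step left them, time stands still between calls to the robot, and variables do not carry over. Pictures are saved under pics/ and viewed, and the job is handed in when it is done.

Besides the shell and the picture viewer there is one more tool, called after "Request:" by a JSON object that holds its "name" and its "arguments". send_rows: Moves the arm, as the interface text tells. Its arguments: {"type":"object","properties":{"translation":{"type":"array","items":{"type":"array","items":{"type":"number"}}},"angular":{"type":"array","items":{"type":"array","items":{"type":"number"}}},"claw":{"type":"array","items":{"type":"number"}},"force":{"type":"number"}},"required":["translation","angular","claw"]}

```bash
ls; mkdir -p pics; python3 - <<'E'
from rig import *
import cv2
print(get_obs()); print(tcp_to_tips)
for n in ("side","top","wrist"):
    p=camera_params(n); print(n,p)
    cv2.imwrite(f"pics/{n}0.png",snapshot(n))
E
```

```text
pics
{'clock': 0.0, 'joint_positions': array([ 1.04291371e+00,  2.45771477e-01,  1.55902585e+00,  1.63107421e-05,
        1.33873231e+00, -1.74086189e-01]), 'qd': array([ 0.00135125, -0.00074828,  0.00093979,  0.00056905,  0.00044537,
       -0.00044383]), 'tau': array([-5.84635891e-04, -4.15837276e+01, -3.14601660e+01,  6.84431917e-02,
        3.33167484e-02, -1.54693753e-04]), 'tool_pos': array([0.22506318, 0.60953864, 0.4035659 ]), 'tool_rot': array([-5.52733974e-01, -3.09189324e+00,  2.84791609e-03]), 'ft_force': array([-0.49199626,  0.42081636,  0.22143572]), 'ft_torque': array([ 0.03254782, -0.02004207, -0.00070987]), 'gripper_width': 0.9959336022889049}
0.1992
side {'fx': 392.7592487338129, 'fy': 392.7592487338129, 'cx': 275.19282140786413, 'cy': 206.69265009562926, 'camera_from_world': array([[ 0.78531618, -0.61889001, -0.01592672, -0.44648312],
       [ 0.34520521,  0.41638939,  0.8411024 , -0.29022986],
       [-0.51391815, -0.6660293 ,  0.54064138, -0.6942514 ],
       [ 0.        ,  0.        ,  0.        ,  1.        ]])}
top {'fx': 452.3988138179234, 'fy': 452.3988138179234, 'cx': 274.9816184108608, 'cy': 208.1503295804083, 'camera_from_world': array([[-0.02668391, -0.99963801,  0.00343852, -0.03007712],
       [ 0.97916549, -0.02544444,  0.20146345, -0.57931023],
       [-0.20130303,  0.00874271,  0.97949   , -1.1311305 ],
       [ 0.        ,  0.        ,  0.        ,  1.        ]])}
wrist {'fx': 367.3452391626399, 'fy': 367.3452391626399, 'cx': 279.4861625558326, 'cy': 204.88320738976668, 'camera_from_world': array([[ 0.34662075,  0.93800189, -0.00255296, -0.64894713],
       [-0.90210088,  0.33260594, -0.27493143,  0.02792591],
       [-0.25703707,  0.09759997,  0.96146045, -0.39302322],
       [ 0.        ,  0.        ,  0.        ,  1.        ]])}
```

View pics/side0.png

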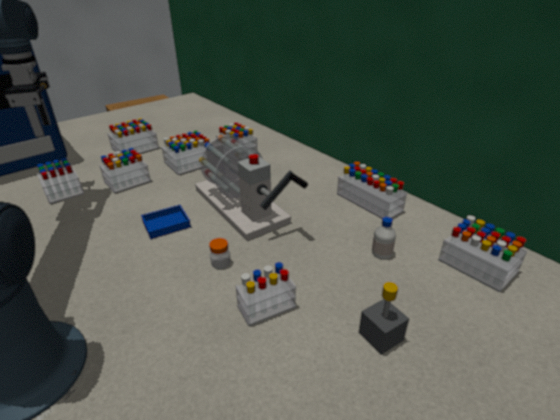

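View pics/top0.png

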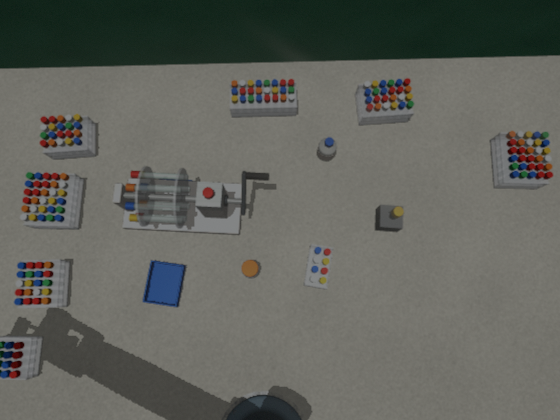

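View pics/wrist0.png

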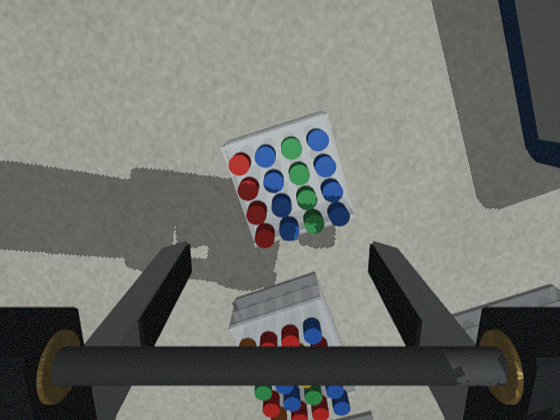

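The side view shows the plug head at (254,158), the pin head at (390,291) and the handle at (298,179). In the top view these are at (208,193), (397,212) and (258,177), with the tray at (165,284). Next I measure them.

```bash
cat > h.py <<'E'
import numpy as np, cv2
from scipy.spatial.transform import Rotation as R
from rig import *
def ray(n,uv,P=None):
    P=P or camera_params(n); T=P["camera_from_world"]
    d=np.array([(uv[0]-P["cx"])/P["fx"],-(uv[1]-P["cy"])/P["fy"],-1.])
    Rm=T[:3,:3]; o=-Rm.T@T[:3,3]; d=Rm.T@d; return o,d/np.linalg.norm(d)
def onz(n,uv,z,P=None):
    o,d=ray(n,uv,P); return o+d*(z-o[2])/d[2]
def tri(n1,a,n2,b):
    o1,d1=ray(n1,a);o2,d2=ray(n2,b)
    s=np.linalg.lstsq(np.c_[d1,-d2],o2-o1,rcond=None)[0]
    p,q=o1+s[0]*d1,o2+s[1]*d2
    return (p+q)/2,np.linalg.norm(p-q)
def mask(im,c):
    h=cv2.cvtColor(im,cv2.COLOR_BGR2HSV)
    H,S,V=h[...,0],h[...,1],h[...,2]
    if c=='red': m=((H<8)|(H>172))&(S>130)&(V>70)
    if c=='yellow': m=(H>18)&(H<32)&(S>130)&(V>70)
    if c=='blue': m=(H>100)&(H<125)&(S>130)&(V>40)
    if c=='orange': m=(H>5)&(H<18)&(S>150)&(V>90)
    return m.astype(np.uint8)
def blobs(im,c,amin=20):
    n,l,s,ce=cv2.connectedComponentsWithStats(mask(im,c))
    return [(np.round(ce[i],1),s[i].tolist()) for i in range(1,n) if s[i,4]>=amin]
def tool(p):  # world displacement -> tool cm
    o=get_obs(); return R.from_rotvec(o["tool_rot"]).inv().apply(p)*100
E
python3 - <<'E'
from h import *
t=cv2.imread("pics/top0.png"); s=cv2.imread("pics/side0.png")
def near(im,c,uv): return min(blobs(im,c,8),key=lambda b:np.hypot(*(b[0]-uv)))
a=near(t,'red',(208,193));b=near(s,'red',(254,158));print(a,b,tri('top',a[0],'side',b[0]),onz('top',a[0],.185))
a=near(t,'yellow',(397,212));b=near(s,'yellow',(390,291));print(a,b,tri('top',a[0],'side',b[0]),onz('top',a[0],.122))
a=near(t,'blue',(165,284));b=near(s,'blue',(165,221));print(a,b,tri('top',a[0],'side',b[0]),onz('top',a[0],.01))
for nm,im,x0,y0,x1,y1 in(("t",t,110,140,290,320),("s",s,190,120,320,250)):
    cv2.imwrite(f"pics/crop_{nm}.png",cv2.resize(im[y0:y1,x0:x1],None,fx=4 if nm=='s' else 3.3,fy=4 if nm=='s' else 3.3,interpolation=cv2.INTER_CUBIC))
E
```

```text
(array([207.7, 192.4]), [203, 188, 11, 10, 84]) (array([253.2, 157.1]), [249, 154, 9, 10, 56]) (array([0.59258319, 0.11285674, 0.19172004]), np.float64(0.0006435349507228708)) [0.59452194 0.11366174 0.185     ]
(array([398.1, 211.1]), [394, 207, 9, 9, 58]) (array([389.5, 290.7]), [383, 282, 15, 19, 224]) (array([ 0.54877863, -0.34977671,  0.12102104]), np.float64(0.0034521850725403747)) [ 0.54992729 -0.35073184  0.122     ]
(array([163.5, 283.3]), [143, 261, 41, 45, 1416]) (array([165.4, 221.2]), [142, 206, 48, 32, 983]) (array([0.39262562, 0.25458689, 0.0114058 ]), np.float64(0.0005122671329906307)) [0.39292769 0.25483038 0.01      ]
```

View pics/crop_t.png

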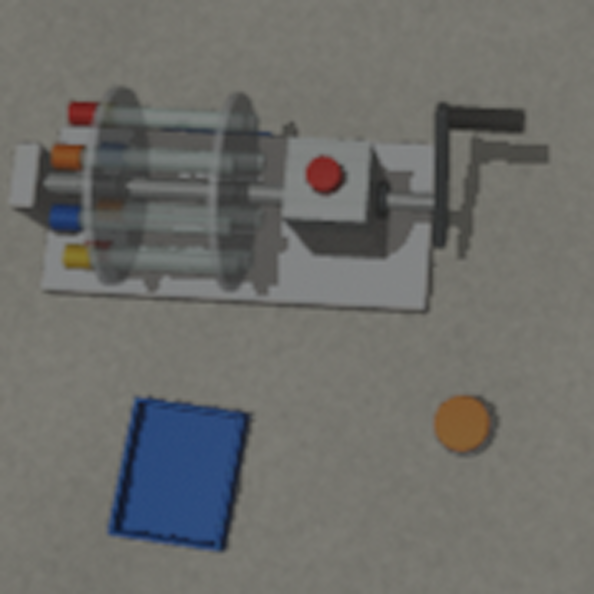

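View pics/crop_s.png

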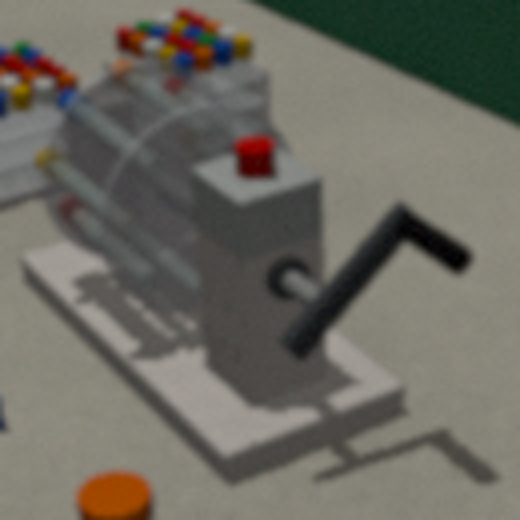

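```bash
python3 - <<'E'
from h import *
c=lambda u,v:(110+u/3.3,140+v/3.3)
e=[onz('top',c(44,292),.0),onz('top',c(427,311),.0)]
print(e, 'yaw y axis',np.arctan2(*(e[0]-e[1])[[0,1]]))
sc=lambda u,v:(190+u/4,120+v/4)
h1,r1=tri('top',c(523,120),'side',sc(462,258)); print('tip',h1,r1)
h2,r2=tri('top',c(443,106),'side',sc(402,210)); print('armtop',h2,r2)
hm,r=tri('top',c(486,119),'side',sc(434,234)); print('mid',hm,r)
o=get_obs(); Rm=R.from_rotvec(o["tool_rot"])
print(Rm.as_matrix())
E
```

```text
[array([0.54445386, 0.37034789, 0.        ]), array([0.52025284, 0.05324125, 0.        ])] yaw y axis 0.0761705964427211
tip [ 0.63715976 -0.03079995  0.16019535] 0.0003560907173434546
armtop [0.64556486 0.02927437 0.16527313] 0.005075953943533289
mid [ 0.6380179  -0.00398241  0.16437226] 0.0016695636746230733
[[-9.38066175e-01  3.46455406e-01 -7.09763153e-04]
 [ 3.46456059e-01  9.38065342e-01 -1.26991649e-03]
 [ 2.25834781e-04 -1.43716745e-03 -9.99998942e-01]]
```

```bash
python3 - <<'E'
from h import *
o=get_obs(); print(tool(np.array([0.594,.113,.46])-o["tool_pos"]))
T=camera_params("wrist")["camera_from_world"]; cp=-T[:3,:3].T@T[:3,3]
print(tool(cp-o["tool_pos"]), tool(-T[2,:3]))
E
```

```text
[-51.80730859 -33.8121833   -5.5816771 ]
[8.10552381 0.01723418 1.97975994] [-2.75188237e+01 -8.88004953e-02  9.61389955e+01]
```

Request:
{"name": "send_rows", "arguments": {"translation": [[-3.2,-2.1,-1],[-6.4,-4.2,-2],[-9.6,-6.3,-3],[-12.8,-8.4,-4],[-16,-10.5,-5],[-19.2,-12.6,-5.6],[-22.4,-14.7,-5.6],[-25.6,-16.8,-5.6],[-28.8,-18.9,-5.6],[-32,-21,-5.6]], "angular": [[0,0,0.12],[0,0,0.24],[0,0,0.36],[0,0,0.48],[0,0,0.6],[0,0,0.72],[0,0,0.84],[0,0,0.96],[0,0,1.08],[0,0,1.2]], "claw": [1,1,1,1,1,1,1,1,1,1]}}

```text
clock: 0.98
tool_pos: [0.4532, 0.3001, 0.4599]
tool_rot: [2.209, 2.234, -0.002]
ft_force: [1.0, 0.1, -0.5]
gripper_width: 0.998
```

```bash
cat >> h.py <<'E'
def go(p,jaw=-0.076):
    """tool-frame shift(cm) and turn to reach world p with tool down, jaws(y) at angle jaw"""
    o=get_obs(); Rc=R.from_rotvec(o["tool_rot"])
    y=np.array([np.cos(jaw),np.sin(jaw),0]);z=np.array([0,0,-1.]);x=np.cross(y,z)
    Rt=R.from_matrix(np.c_[x,y,z])
    print("t",round(o["clock"],2),"pos",o["tool_pos"].round(4),"F",o["ft_force"].round(1),"w",round(o["gripper_width"],3))
    print("shift",tool(np.array(p)-o["tool_pos"]).round(2),"turn",(Rc.inv()*Rt).as_rotvec().round(3))
E
python3 -c "
from h import *
go([.594,.113,.46])"
```

```text
t 0.98 pos [0.4532 0.3001 0.4599] F [ 1.   0.1 -0.5] w 0.998
shift [-18.86  13.87   0.  ] turn [-0.001  0.001  0.087]
```

Request:
{"name": "send_rows", "arguments": {"translation": [[-3,2.2,0],[-6,4.4,0],[-9,6.6,0],[-12,8.8,0],[-15,11,0],[-17.5,13,0],[-18.9,13.9,0],[-18.9,13.9,0],[-18.9,13.9,0]], "angular": [[0,0,0.03],[0,0,0.06],[0,0,0.087],[0,0,0.087],[0,0,0.087],[0,0,0.087],[0,0,0.087],[0,0,0.087],[0,0,0.087]], "claw": [1,1,1,1,1,1,1,1,1]}}

```text
clock: 1.73
tool_pos: [0.5942, 0.1126, 0.4596]
tool_rot: [-2.304, -2.134, 0.003]
ft_force: [0.0, -0.2, -0.1]
gripper_width: 1.005
```

```bash
python3 - <<'E'
from h import *
P=camera_params("wrist"); im=snapshot("wrist"); cv2.imwrite("pics/w1.png",im)
for b in blobs(im,'red',60): print(b, onz("wrist",b[0],.185,P).round(4))
go([.594,.113,.376])
E
```

```text
(array([279.3, 216.7]), [262, 200, 36, 34, 933]) [0.5927 0.111  0.185 ]
(array([553., 295.]), [543, 284, 17, 22, 186]) [0.7992 0.0313 0.185 ]
t 1.78 pos [0.5938 0.1133 0.4598] F [ 0.8  0.2 -0.2] w 1.002
shift [-0.03  0.04  8.38] turn [-0.002  0.001  0.001]
```

View pics/w1.png

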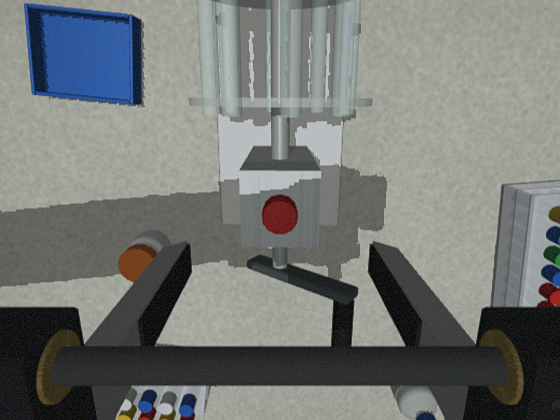

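```bash
python3 - <<'E'
from h import *
P=camera_params("wrist")
pts=[onz("wrist",q,.175,P) for q in[(239.5,170),(320.5,168.5),(318.5,247),(240,247)]]
print(np.round(pts,4), np.mean(pts,0), [np.linalg.norm(pts[i]-pts[i-1]).round(4) for i in range(4)])
print(onz("wrist",(279.3,216.7),.192,P))
E
```

```text
[[0.5658 0.1464 0.175 ]
 [0.6248 0.1431 0.175 ]
 [0.6205 0.0816 0.175 ]
 [0.5598 0.0862 0.175 ]] [0.59271115 0.1143283  0.175     ] [np.float64(0.0606), np.float64(0.0591), np.float64(0.0616), np.float64(0.0609)]
[0.59251837 0.11400269 0.192     ]
```

Request:
{"name": "send_rows", "arguments": {"translation": [[0,-0.1,2.5],[0,-0.1,5],[0,-0.1,7],[0,-0.1,8.2],[0,-0.1,8.2],[0,-0.1,8.2],[0,-0.1,8.2],[0,-0.1,8.2],[0,-0.1,8.2]], "angular": [[0,0,0],[0,0,0],[0,0,0],[0,0,0],[0,0,0],[0,0,0],[0,0,0],[0,0,0],[0,0,0]], "claw": [1,1,0.8,0.6,0.5,0.4,0.4,0.4,0.4], "force": 15}}

```text
clock: 2.53
tool_pos: [0.593, 0.1135, 0.3794]
tool_rot: [2.303, 2.136, 0.0]
ft_force: [-0.3, 0.6, 0.1]
gripper_width: 0.539
```

Request:
{"name": "send_rows", "arguments": {"translation": [[0,0,0],[0,0,0],[0,0,0],[0,0,0],[0,0,0]], "angular": [[0,0,0],[0,0,0],[0,0,0],[0,0,0],[0,0,0]], "claw": [0.3,0.2,0.2,0.2,0.2], "force": 12}}

```text
clock: 2.95
tool_pos: [0.593, 0.1135, 0.3796]
tool_rot: [2.303, 2.135, 0.001]
ft_force: [0.2, 0.6, 1.0]
gripper_width: 0.274
```

Request:
{"name": "send_rows", "arguments": {"translation": [[0,0,0],[0,0,0],[0,0,0],[0,0,-0.5],[0,0,-1.5],[0,0,-3],[0,0,-4.5],[0,0,-6],[0,0,-6]], "angular": [[0,0,0],[0,0,0],[0,0,0],[0,0,0],[0,0,0],[0,0,0],[0,0,0],[0,0,0],[0,0,0]], "claw": [0.2,0.2,0.2,0.2,0.2,0.2,0.2,0.2,0.2]}}

```text
clock: 3.7
tool_pos: [0.5935, 0.1136, 0.4443]
tool_rot: [2.299, 2.132, 0.009]
ft_force: [0.5, -0.1, 0.5]
gripper_width: 0.275
```

```bash
python3 - <<'E'
from h import *
P=camera_params("wrist"); im=snapshot("wrist"); cv2.imwrite("pics/w2.png",im)
go([.393,.255,.27])
E
```

```text
t 3.75 pos [0.5932 0.1136 0.4423] F [0.1 0.3 0.2] w 0.273
shift [ 12.6  -21.13  17.11] turn [0.006 0.    0.001]
```

View pics/w2.png

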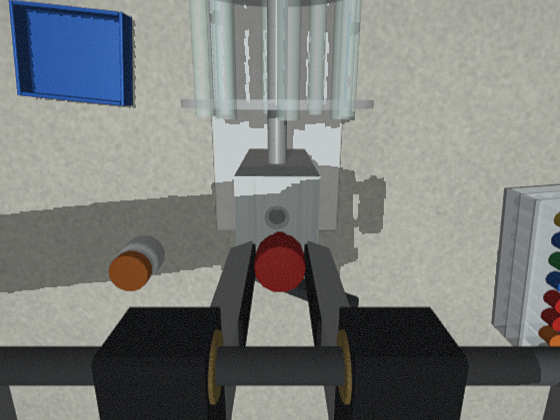

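```bash
python3 - <<'E'
from h import *
P=camera_params("wrist"); im=cv2.imread("pics/w2.png")
g=cv2.cvtColor(im,cv2.COLOR_BGR2GRAY)[200:233,262:294]
n,l,s,c=cv2.connectedComponentsWithStats((g<75).astype(np.uint8)); print(s,c+[262,200], np.median(g))
print(onz("wrist",(277,216.5),.175,P))
E
```

```text
[[  0   0  32  33 892]
 [  7  10  16  14 157]
 [ 14  32   7   1   7]] [[277.65358744 215.82511211]
 [276.56050955 216.28025478]
 [279.         232.        ]] 113.0
[0.59237795 0.11460199 0.175     ]
```

Request:
{"name": "send_rows", "arguments": {"translation": [[0.5,-3.5,0],[2,-7,0],[4,-10.5,0],[6.5,-14,0],[9,-17.5,0],[11,-20,1],[12.6,-21.1,4],[12.6,-21.1,8],[12.6,-21.1,12],[12.6,-21.1,15]], "angular": [[0,0,0],[0,0,0],[0,0,0],[0,0,0],[0,0,0],[0,0,0],[0,0,0],[0,0,0],[0,0,0],[0,0,0]], "claw": [0.2,0.2,0.2,0.2,0.2,0.2,0.2,0.2,0.2,0.2]}}

```text
clock: 4.58
tool_pos: [0.3913, 0.2549, 0.2875]
tool_rot: [2.3, 2.136, 0.001]
ft_force: [-0.9, -0.5, -0.9]
gripper_width: 0.27
```

```bash
python3 - <<'E'
from h import *
go([.393,.255,.245])
E
```

```text
t 4.58 pos [0.3913 0.2549 0.2875] F [-0.9 -0.5 -0.9] w 0.27
shift [0.03 0.15 4.25] turn [0.002 0.002 0.002]
```

Request:
{"name": "send_rows", "arguments": {"translation": [[0,0.1,2],[0,0.1,4],[0,0.1,4.4],[0,0.1,4.4],[0,0.1,4.4],[0,0.1,4.4],[0,0.1,4.4],[0,0.1,4.4]], "angular": [[0,0,0],[0,0,0],[0,0,0],[0,0,0],[0,0,0],[0,0,0],[0,0,0],[0,0,0]], "claw": [0.2,0.2,0.2,0.2,0.5,0.5,0.5,0.5]}}

```text
clock: 5.25
tool_pos: [0.3929, 0.2549, 0.2448]
tool_rot: [2.299, 2.135, 0.004]
ft_force: [-1.3, -0.6, 0.0]
gripper_width: 0.492
```

Request:
{"name": "send_rows", "arguments": {"translation": [[0,0,-3],[0,0,-7],[0,0,-11],[0,0,-15],[0,0,-18],[0,0,-18]], "angular": [[0,0,0],[0,0,0],[0,0,0],[0,0,0],[0,0,0],[0,0,0]], "claw": [0.6,0.8,1,1,1,1]}}

```text
clock: 5.75
tool_pos: [0.3931, 0.2556, 0.4333]
tool_rot: [2.295, 2.131, 0.026]
ft_force: [-0.2, 0.4, -0.1]
gripper_width: 0.887
```

```bash
python3 - <<'E'
from h import *
im=snapshot("wrist"); cv2.imwrite("pics/w3.png",im)
t=snapshot("top"); cv2.imwrite("pics/t3.png",t)
b=min(blobs(t,'yellow',8),key=lambda b:np.hypot(*(b[0]-[397,211]))); print(b)
go([.549,-.350,.42])
E
```

```text
(array([398.2, 211.2]), [394, 207, 9, 9, 48])
t 5.85 pos [0.3921 0.2552 0.4266] F [-0.6  0.5 -0.6] w 0.977
shift [-59.19  20.11   0.78] turn [ 0.008 -0.001  0.002]
```

View pics/w3.png

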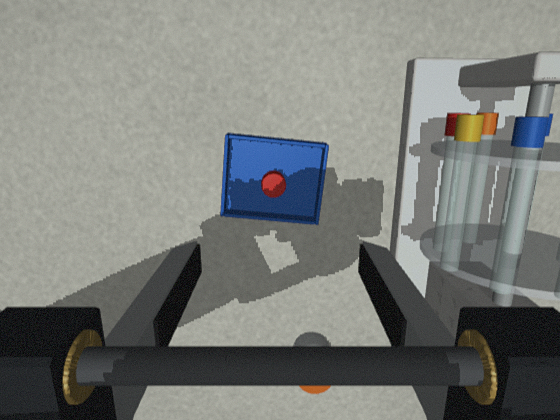

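The plug now lies in the tray at (273,184). Next I go to the pin.

Request:
{"name": "send_rows", "arguments": {"translation": [[-3.8,1.3,0],[-7.6,2.6,0],[-11.4,3.9,0],[-15.2,5.2,0],[-19,6.5,0],[-22.8,7.8,0],[-26.6,9.1,0],[-30.4,10.4,0],[-34.2,11.7,0],[-38,13,0]], "angular": [[0,0,0],[0,0,0],[0,0,0],[0,0,0],[0,0,0],[0,0,0],[0,0,0],[0,0,0],[0,0,0],[0,0,0]], "claw": [1,1,1,1,1,1,1,1,1,1]}}

```text
clock: 6.68
tool_pos: [0.4933, -0.1353, 0.425]
tool_rot: [2.301, 2.136, 0.008]
ft_force: [0.8, 0.9, 0.1]
gripper_width: 0.999
```

```bash
python3 - <<'E'
from h import *
go([.549,-.350,.40])
E
```

```text
t 6.68 pos [ 0.4933 -0.1353  0.425 ] F [0.8 0.9 0.1] w 0.999
shift [-21.     7.14   2.49] turn [ 0.005 -0.002  0.001]
```

Request:
{"name": "send_rows", "arguments": {"translation": [[-3.8,1.3,0],[-7.6,2.6,0.5],[-11.4,3.9,1],[-15.2,5.2,1.5],[-18.5,6.3,2],[-21,7.1,2.5],[-21,7.1,2.5],[-21,7.1,2.5]], "angular": [[0,0,0],[0,0,0],[0,0,0],[0,0,0],[0,0,0],[0,0,0],[0,0,0],[0,0,0]], "claw": [1,1,1,1,1,1,1,1]}}

```text
clock: 7.35
tool_pos: [0.5481, -0.3506, 0.3968]
tool_rot: [-2.302, -2.133, -0.008]
ft_force: [-0.1, 0.3, 1.0]
gripper_width: 1.0
```

```bash
python3 - <<'E'
from h import *
P=camera_params("wrist"); im=snapshot("wrist"); cv2.imwrite("pics/w4.png",im)
for b in blobs(im,'yellow',60): print(b, onz("wrist",b[0],.128,P).round(4))
go([.549,-.350,.308])
E
```

```text
(array([280.3, 214.3]), [263, 194, 36, 40, 1080]) [ 0.5485 -0.3469  0.128 ]
(array([517.3, 394.1]), [509, 384, 14, 20, 70]) [ 0.7317 -0.5165  0.128 ]
(array([ 41.9, 395.8]), [37, 388, 13, 16, 62]) [ 0.3403 -0.4882  0.128 ]
t 7.4 pos [ 0.5482 -0.3496  0.3977] F [-0.6  0.2 -1.1] w 1.004
shift [-0.08  0.06  8.97] turn [ 0.002 -0.005  0.001]
```

View pics/w4.png

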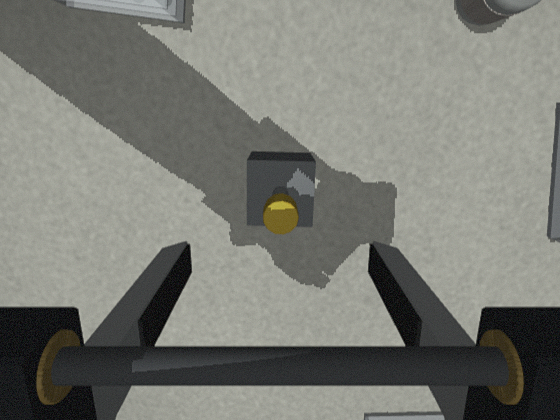

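The wrist view shows the pin head at (280,214), so the pin is at (0.5487, -0.348). I go down and grip it.

Request:
{"name": "send_rows", "arguments": {"translation": [[0.1,0.1,2.5],[0.1,0.1,5.5],[0.1,0.1,8],[0.1,0.1,8.9],[0.1,0.1,8.9],[0.1,0.1,8.9],[0.1,0.1,8.9],[0.1,0.1,8.9],[0.1,0.1,8.9],[0.1,0.1,8.9]], "angular": [[0,0,0],[0,0,0],[0,0,0],[0,0,0],[0,0,0],[0,0,0],[0,0,0],[0,0,0],[0,0,0],[0,0,0]], "claw": [1,1,0.9,0.7,0.5,0.4,0.4,0.35,0.2,0.2]}}

```text
clock: 8.23
tool_pos: [0.5497, -0.3484, 0.3099]
tool_rot: [-2.303, -2.137, -0.009]
ft_force: [-0.4, 0.2, -0.1]
gripper_width: 0.465
```

Request:
{"name": "send_rows", "arguments": {"translation": [[0,0,0],[0,0,0],[0,0,0],[0,0,0],[0,0,0],[0,0,0]], "angular": [[0,0,0],[0,0,0],[0,0,0],[0,0,0],[0,0,0],[0,0,0]], "claw": [0.2,0.2,0.2,0.2,0.2,0.2], "force": 20}}

```text
clock: 8.73
tool_pos: [0.5497, -0.3486, 0.3102]
tool_rot: [2.303, 2.137, 0.008]
ft_force: [-0.5, 0.0, 2.5]
gripper_width: 0.273
```

```bash
python3 - <<'E'
from h import *
go([.549,-.350,.308])
E
```

```text
t 8.73 pos [ 0.5497 -0.3486  0.3102] F [-0.5  0.   2.5] w 0.273
shift [-0.15 -0.06  0.22] turn [ 0.004 -0.004  0.001]
```

Request:
{"name": "send_rows", "arguments": {"translation": [[0,0,-0.7],[0,0,-2],[0,0,-4.5],[0,0,-7.5],[0,0,-11],[0,0,-14.5],[0,0,-18],[0,0,-20],[0,0,-20],[0,0,-20]], "angular": [[0,0,0],[0,0,0],[0,0,0],[0,0,0],[0,0,0],[0,0,0],[0,0,0],[0,0,0],[0,0,0],[0,0,0]], "claw": [0.2,0.2,0.2,0.2,0.2,0.2,0.2,0.2,0.2,0.2]}}

```text
clock: 9.57
tool_pos: [0.5488, -0.3491, 0.5123]
tool_rot: [2.3, 2.134, 0.009]
ft_force: [0.4, 0.9, -0.2]
gripper_width: 0.27
```

```bash
python3 - <<'E'
from h import *
P=camera_params("wrist"); im=snapshot("wrist"); cv2.imwrite("pics/w5.png",im)
o=get_obs();print(blobs(im,'yellow',60), [onz("wrist",b[0],o["tool_pos"][2]-.18,P) for b in blobs(im,'yellow',300)])
go([.5928,.114,.51])
E
```

```text
[(array([98.1,  2. ]), [90, 0, 16, 7, 70]), (array([146.9,   5.3]), [138, 0, 18, 15, 197]), (array([542.1, 174.8]), [529, 168, 26, 16, 289]), (array([554.4, 208. ]), [546, 202, 14, 16, 117]), (array([279.5, 268. ]), [254, 236, 52, 62, 2449])] [array([ 0.54952372, -0.34664782,  0.32983835])]
t 9.62 pos [ 0.5488 -0.349   0.5098] F [ 0.7 -0.4 -1.4] w 0.27
shift [46.5   0.92  0.18] turn [ 0.003 -0.004  0.001]
```

View pics/w5.png

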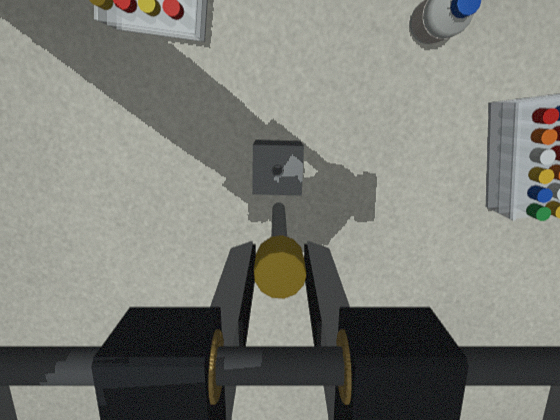

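Request:
{"name": "send_rows", "arguments": {"translation": [[3.8,0.1,0],[7.8,0.2,0],[11.8,0.3,0],[15.8,0.4,0],[19.8,0.5,0],[23.8,0.6,0],[27.8,0.7,0],[31.8,0.7,0],[35.8,0.8,0],[39,0.8,0]], "angular": [[0,0,0],[0,0,0],[0,0,0],[0,0,0],[0,0,0],[0,0,0],[0,0,0],[0,0,0],[0,0,0],[0,0,0]], "claw": [0.2,0.2,0.2,0.2,0.2,0.2,0.2,0.2,0.2,0.2]}}

```text
clock: 10.45
tool_pos: [0.5855, 0.042, 0.5087]
tool_rot: [-2.299, -2.135, -0.004]
ft_force: [-0.2, 0.2, -0.5]
gripper_width: 0.27
```

```bash
python3 - <<'E'
from h import *
go([.5928,.114,.505])
E
```

```text
t 10.45 pos [0.5855 0.042  0.5087] F [-0.2  0.2 -0.5] w 0.27
shift [7.23 0.2  0.4 ] turn [-0.001 -0.005  0.002]
```

Request:
{"name": "send_rows", "arguments": {"translation": [[2.5,0.1,0.2],[5,0.2,0.4],[6.5,0.2,0.4],[7.2,0.2,0.4],[7.2,0.2,0.4],[7.2,0.2,0.4],[7.2,0.2,0.4]], "angular": [[0,0,0],[0,0,0],[0,0,0],[0,0,0],[0,0,0],[0,0,0],[0,0,0]], "claw": [0.2,0.2,0.2,0.2,0.2,0.2,0.2]}}

```text
clock: 11.03
tool_pos: [0.5928, 0.1127, 0.5043]
tool_rot: [-2.299, -2.134, -0.002]
ft_force: [-0.9, 0.5, 0.4]
gripper_width: 0.272
```

```bash
python3 - <<'E'
from h import *
im=snapshot("wrist"); cv2.imwrite("pics/w6.png",im[120:330,180:380].repeat(3,0).repeat(3,1)[:600])
cv2.imwrite("pics/w6full.png",im)
s=snapshot("side"); cv2.imwrite("pics/s6.png",cv2.resize(s[90:240,180:330],None,fx=4,fy=4))
go([.5928,.114,.475])
E
```

```text
t 11.13 pos [0.5928 0.1126 0.5048] F [-0.5 -0.1 -0.8] w 0.272
shift [ 0.13 -0.01  2.98] turn [-0.002 -0.005  0.001]
```

View pics/w6.png

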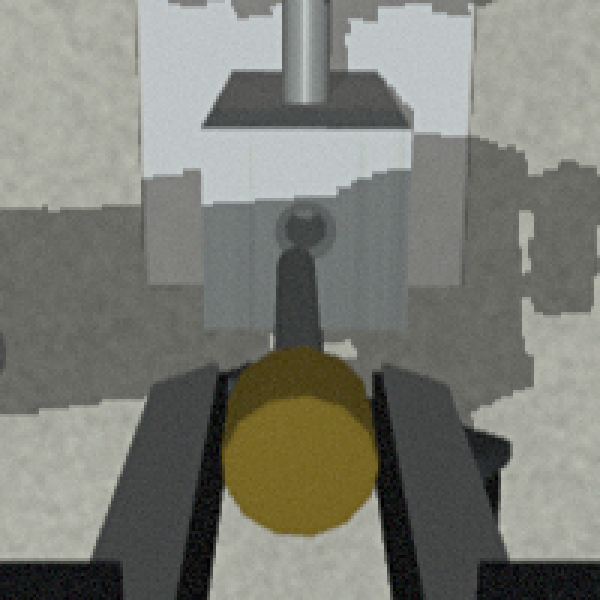

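View pics/s6.png

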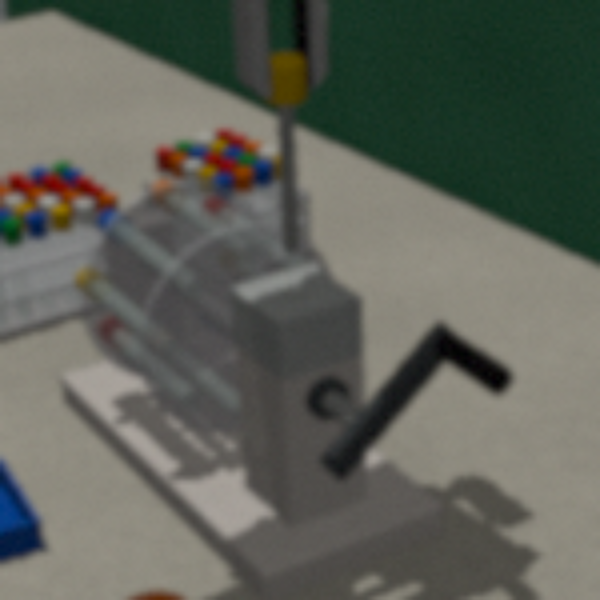

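```bash
python3 - <<'E'
from h import *
f=lambda u,v:(180+u/3,120+v/3)
b=onz("wrist",f(304,229),.175); t=onz("wrist",f(296,258),.2046); tb=onz("wrist",f(301,465),.3346)
print(b,t,tb); print("tip->bore tool cm",tool(b-t))
s=lambda u,v:(180+u/4,90+v/4)
print(onz("side",s(291,250),.2046))
E
```

```text
[0.59312515 0.11346749 0.175     ] [0.59092252 0.11332456 0.2046    ] [0.59265415 0.1180195  0.3346    ]
tip->bore tool cm [0.01708877 0.22387869 2.95971394]
[0.59127514 0.11244109 0.2046    ]
```

Request:
{"name": "send_rows", "arguments": {"translation": [[0,0.15,0.8],[0,0.15,1.8],[0,0.15,2.6],[0,0.15,3.2],[0,0.15,3.6],[0,0.15,3.6]], "angular": [[0,0,0],[0,0,0],[0,0,0],[0,0,0],[0,0,0],[0,0,0]], "claw": [0.2,0.2,0.2,0.2,0.2,0.2]}}

```text
clock: 11.63
tool_pos: [0.5942, 0.1127, 0.4673]
tool_rot: [-2.299, -2.133, -0.002]
ft_force: [0.4, 0.4, -1.3]
gripper_width: 0.271
```

Request:
{"name": "send_rows", "arguments": {"translation": [[0,0,0.5],[0,0,1],[0,0,1.3],[0,0,1.3]], "angular": [[0,0,0],[0,0,0],[0,0,0],[0,0,0]], "claw": [0.2,0.2,0.2,0.2]}}

```text
clock: 11.97
tool_pos: [0.5942, 0.1127, 0.4534]
tool_rot: [-2.299, -2.132, -0.002]
ft_force: [1.8, -0.2, -1.5]
gripper_width: 0.271
```

```bash
python3 - <<'E'
from h import *
go([.5935,.114,.440])
E
```

```text
t 11.97 pos [0.5942 0.1127 0.4534] F [ 1.8 -0.2 -1.5] w 0.271
shift [ 0.11 -0.07  1.35] turn [-0.004 -0.005  0.001]
```

Request:
{"name": "send_rows", "arguments": {"translation": [[0,-0.05,0.5],[0,-0.05,0.9],[0,-0.05,1.3],[0,-0.05,1.3]], "angular": [[0,0,0],[0,0,0],[0,0,0],[0,0,0]], "claw": [0.2,0.2,0.2,0.2]}}

```text
clock: 12.3
tool_pos: [0.5937, 0.1128, 0.4396]
tool_rot: [-2.299, -2.133, -0.002]
ft_force: [3.2, -0.0, -2.6]
gripper_width: 0.272
```

Request:
{"name": "send_rows", "arguments": {"translation": [[0,0,0],[0,0,0],[0,0,0],[0,0,0],[0,0,-3],[0,0,-6.5],[0,0,-10],[0,0,-12]], "angular": [[0,0,0],[0,0,0],[0,0,0],[0,0,0],[0,0,0],[0,0,0],[0,0,0],[0,0,0]], "claw": [0.4,0.45,0.45,0.45,0.45,0.45,0.45,0.45]}}

```text
clock: 12.97
tool_pos: [0.5938, 0.1123, 0.5644]
tool_rot: [-2.302, -2.135, -0.008]
ft_force: [0.3, 0.0, 1.4]
gripper_width: 0.451
```

```bash
python3 - <<'E'
from h import *
im=snapshot("wrist"); cv2.imwrite("pics/w7.png",im)
s=snapshot("side"); cv2.imwrite("pics/s7.png",cv2.resize(s[90:240,180:330],None,fx=4,fy=4))
go([.638,-.004,.46])
E
```

```text
t 13.07 pos [0.5939 0.1123 0.5651] F [ 0.  -0.8  0.3] w 0.447
shift [-11.32   5.21  10.48] turn [ 0.006 -0.005  0.001]
```

View pics/w7.png

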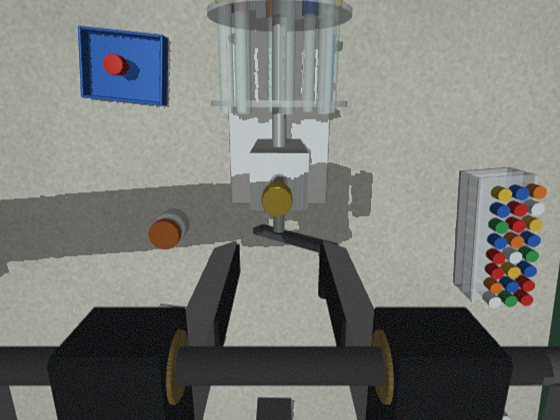

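View pics/s7.png

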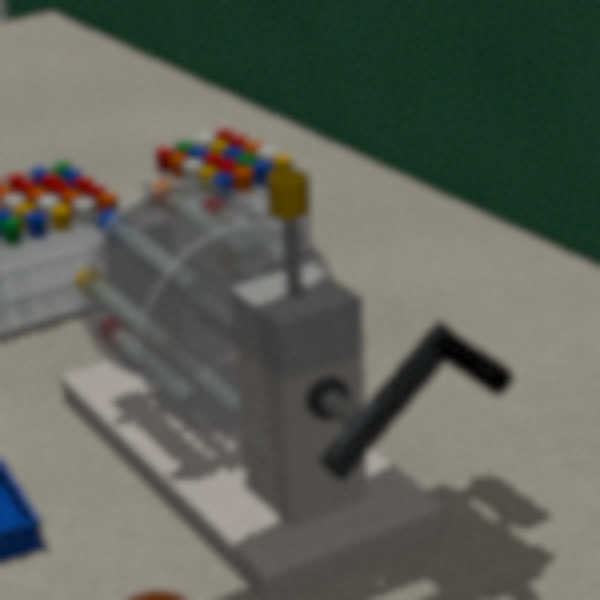

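Request:
{"name": "send_rows", "arguments": {"translation": [[-3.5,1.7,0],[-7,3.4,0],[-10,4.6,2],[-11.4,5.1,5.5],[-11.4,5.1,9.5],[-11.4,5.1,12.5],[-11.4,5.1,12.5],[-11.4,5.1,12.5]], "angular": [[0,0,0],[0,0,0],[0,0,0],[0,0,0],[0,0,0],[0,0,0],[0,0,0],[0,0,0]], "claw": [0.6,0.7,0.7,0.7,0.7,0.7,0.7,0.7]}}

```text
clock: 13.73
tool_pos: [0.6364, -0.0046, 0.4368]
tool_rot: [-2.3, -2.133, -0.006]
ft_force: [0.1, -0.1, 1.1]
gripper_width: 0.701
```

```bash
python3 - <<'E'
from h import *
im=snapshot("wrist"); cv2.imwrite("pics/w8.png",im)
go([.6365,-.004,.342])
E
```

```text
t 13.78 pos [ 0.637  -0.0045  0.44  ] F [0.3 0.4 1.3] w 0.698
shift [-0.01 -0.1   9.8 ] turn [ 0.005 -0.005  0.001]
```

View pics/w8.png

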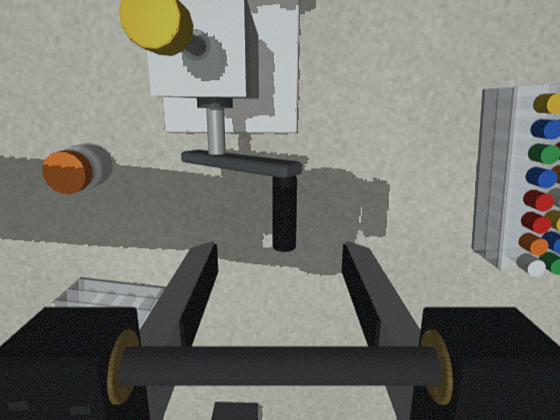

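```bash
python3 - <<'E'
from h import *
for uv in[(284.7,180),(284.7,213),(284.7,247)]:
    p=onz("wrist",uv,.163); print(p)
E
```

```text
[0.64337952 0.02187815 0.163     ]
[ 0.64162268 -0.00273057  0.163     ]
[ 0.63971647 -0.02943166  0.163     ]
```

Request:
{"name": "send_rows", "arguments": {"translation": [[0,0.3,3],[0,0.3,6],[0,0.3,8.5],[0,0.3,9.8],[0,0.3,9.8],[0,0.3,9.8],[0,0.3,9.8],[0,0.3,9.8],[0,0.3,9.8]], "angular": [[0,0,0],[0,0,0],[0,0,0],[0,0,0],[0,0,0],[0,0,0],[0,0,0],[0,0,0],[0,0,0]], "claw": [0.7,0.7,0.6,0.5,0.4,0.25,0.25,0.25,0.25], "force": 10}}

```text
clock: 14.53
tool_pos: [0.641, -0.0043, 0.3442]
tool_rot: [2.301, 2.135, 0.015]
ft_force: [-0.1, 0.2, 0.2]
gripper_width: 0.261
```

```bash
python3 - <<'E'
from h import *
s=snapshot("side"); cv2.imwrite("pics/s9.png",cv2.resize(s[90:240,180:330],None,fx=4,fy=4))
go([.6365,-.004,.342])
E
```

```text
t 14.58 pos [ 0.6409 -0.0043  0.3437] F [ 0.6  0.  -0.2] w 0.253
shift [-0.01 -0.44  0.17] turn [ 0.008 -0.005  0.001]
```

View pics/s9.png

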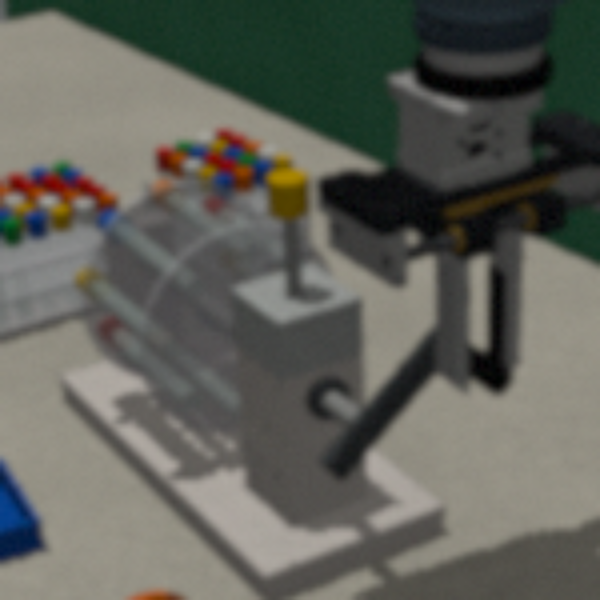

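Request:
{"name": "send_rows", "arguments": {"translation": [[0,-0.45,0],[0,-0.85,-0.2],[0,-1.25,-0.45],[0,-1.65,-0.75],[0,-2.05,-1.0],[0,-2.45,-1.25],[0,-2.85,-1.45],[0,-3.2,-1.6],[0,-3.5,-1.7],[0,-3.8,-1.8]], "angular": [[0,0,0],[0,0,0],[0,0,0],[0,0,0],[0,0,0],[0,0,0],[0,0,0],[0,0,0],[0,0,0],[0,0,0]], "claw": [0.25,0.25,0.25,0.25,0.25,0.25,0.25,0.25,0.25,0.25]}}

```text
clock: 15.42
tool_pos: [0.6037, -0.0017, 0.3647]
tool_rot: [2.297, 2.13, 0.023]
ft_force: [4.8, -1.1, 2.6]
gripper_width: 0.25
```

```bash
cat >> h.py <<'E'
B=np.array([.5932,.1134]); XH=np.array([.9971,-.0759]); YH=np.array([.0759,.9971])
def crank():
    o=get_obs(); d=o["tool_pos"][:2]-B; x=d@XH*1000; 
    print("center x %.1f y %.1f z %.1f"%(x,d@YH*1000,(o["tool_pos"][2]-.18)*1000),"q~%.3f"%np.arcsin((x+2.7)/70),"Fx %.1f"%(o["ft_force"][:2]@XH),"Fz %.1f"%o["ft_force"][2],"w %.3f t %.2f"%(o["gripper_width"],o["clock"]))
E
python3 - <<'E'
from h import *
s=snapshot("side"); cv2.imwrite("pics/s10.png",cv2.resize(s[90:240,180:330],None,fx=4,fy=4))
crank()
E
```

```text
center x 18.7 y -113.9 z 184.3 q~0.311 Fx 3.3 Fz 2.3 w 0.252 t 15.47
```

View pics/s10.png

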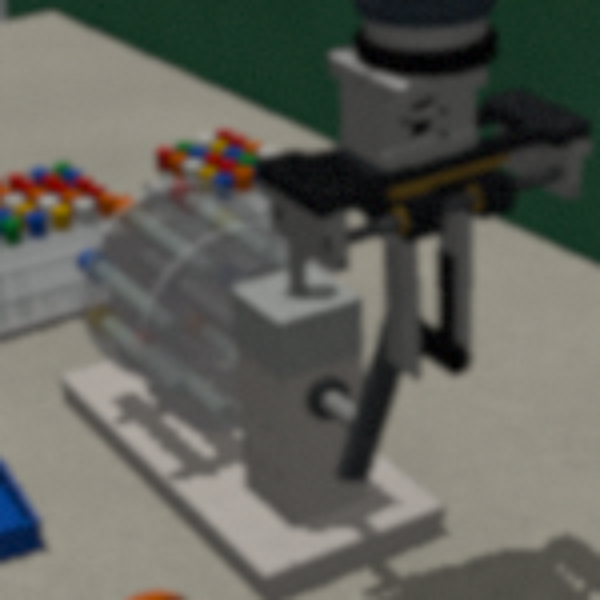

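Request:
{"name": "send_rows", "arguments": {"translation": [[0,-0.12,0],[0,-0.24,0],[0,-0.36,0],[0,-0.48,0],[0,-0.6,0]], "angular": [[0,0,0],[0,0,0],[0,0,0],[0,0,0],[0,0,0]], "claw": [0.25,0.25,0.25,0.25,0.25]}}

```text
clock: 15.88
tool_pos: [0.5972, -0.0012, 0.3643]
tool_rot: [2.297, 2.131, 0.021]
ft_force: [2.7, -0.9, 2.9]
gripper_width: 0.248
```

Request:
{"name": "send_rows", "arguments": {"translation": [[0,-0.12,0],[0,-0.24,0],[0,-0.36,0],[0,-0.48,0],[0,-0.6,0]], "angular": [[0,0,0],[0,0,0],[0,0,0],[0,0,0],[0,0,0]], "claw": [0.25,0.25,0.25,0.25,0.25]}}

```text
clock: 16.3
tool_pos: [0.5911, -0.0007, 0.3641]
tool_rot: [2.298, 2.131, 0.021]
ft_force: [2.8, -0.2, 2.4]
gripper_width: 0.251
```

```bash
python3 - <<'E'
from h import *
s=snapshot("wrist"); cv2.imwrite("pics/w11.png",s)
crank()
E
```

```text
center x 6.4 y -113.9 z 184.0 q~0.130 Fx 2.5 Fz 1.8 w 0.249 t 16.35
```

View pics/w11.png

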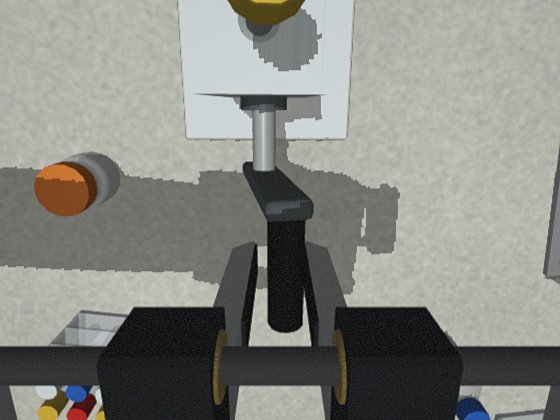

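Request:
{"name": "send_rows", "arguments": {"translation": [[0,-0.12,0],[0,-0.24,0],[0,-0.36,0],[0,-0.48,0],[0,-0.6,0]], "angular": [[0,0,0],[0,0,0],[0,0,0],[0,0,0],[0,0,0]], "claw": [0.25,0.25,0.25,0.25,0.25]}}

```text
clock: 16.77
tool_pos: [0.5848, -0.0002, 0.3639]
tool_rot: [2.298, 2.132, 0.02]
ft_force: [3.0, -0.7, 1.4]
gripper_width: 0.254
```

Request:
{"name": "send_rows", "arguments": {"translation": [[0,-0.12,0],[0,-0.24,0],[0,-0.36,0],[0,-0.48,0],[0,-0.6,0]], "angular": [[0,0,0],[0,0,0],[0,0,0],[0,0,0],[0,0,0]], "claw": [0.25,0.25,0.25,0.25,0.25]}}

```text
clock: 17.18
tool_pos: [0.5786, 0.0003, 0.3638]
tool_rot: [2.298, 2.132, 0.02]
ft_force: [3.1, 0.7, 1.8]
gripper_width: 0.251
```

```bash
cat > look.py <<'E'
from h import *
import sys
s=snapshot("wrist"); cv2.imwrite("pics/%s.png"%sys.argv[1],s)
print([ (c,b) for c,b in blobs(s,'yellow',60) if b[1]<120]); crank()
E
python3 look.py w12
```

```text
[(array([289.9,  18.5]), [256, 0, 72, 45, 2483])]
center x -6.1 y -113.9 z 183.7 q~-0.048 Fx 2.0 Fz 2.0 w 0.247 t 17.23
```

View pics/w12.png

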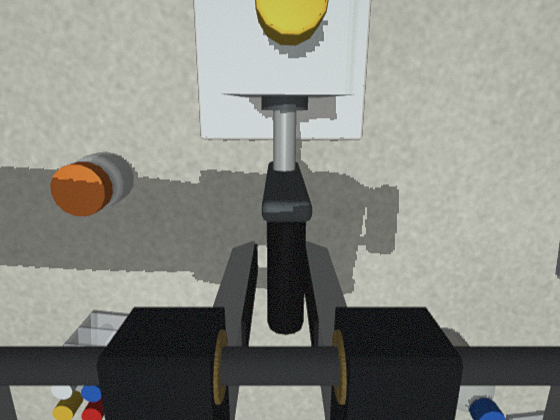

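The wrist view shows the head at (290,18), now just above the block with its shadow next to it and no shank showing. The pin has dropped at about q = -0.05. I open the claw and rise to check.

Request:
{"name": "send_rows", "arguments": {"translation": [[0,0.25,0],[0,0.25,0],[0,0.25,0],[0,0.2,-3],[0,0.2,-6.5],[0,0.2,-10],[0,0.2,-12],[0,0.2,-12]], "angular": [[0,0,0],[0,0,0],[0,0,0],[0,0,0],[0,0,0],[0,0,0],[0,0,0],[0,0,0]], "claw": [0.4,0.45,0.45,0.45,0.3,0.1,0,0]}}

```text
clock: 17.9
tool_pos: [0.5792, -0.0003, 0.4895]
tool_rot: [2.292, 2.127, 0.028]
ft_force: [0.5, 0.7, 0.2]
gripper_width: 0.2
```

```bash
python3 look.py w13; python3 - <<'E'
from h import *
s=snapshot("side"); cv2.imwrite("pics/s13.png",cv2.resize(s[90:240,180:330],None,fx=4,fy=4))
t=snapshot("top"); cv2.imwrite("pics/t13.png",t)
a=[b for b in blobs(t,'yellow',8) if np.hypot(*(b[0]-[208,193]))<15];c=[b for b in blobs(s,'yellow',8) if np.hypot(*(b[0]-[253,155]))<25]
print(a,c)
if a and c: print(tri('top',a[0][0],'side',c[0][0]))
E
```

```text
[(array([278.2,  46.5]), [260, 26, 37, 43, 1202]), (array([551.9, 101.4]), [542, 95, 18, 16, 197])]
center x -5.6 y -114.4 z 306.1 q~-0.041 Fx -0.2 Fz -0.3 w 0.155 t 17.95
[] [(array([250., 131.]), [249, 129, 3, 5, 15]), (array([252.7, 154.7]), [248, 149, 10, 13, 105])]
```

View pics/s13.png

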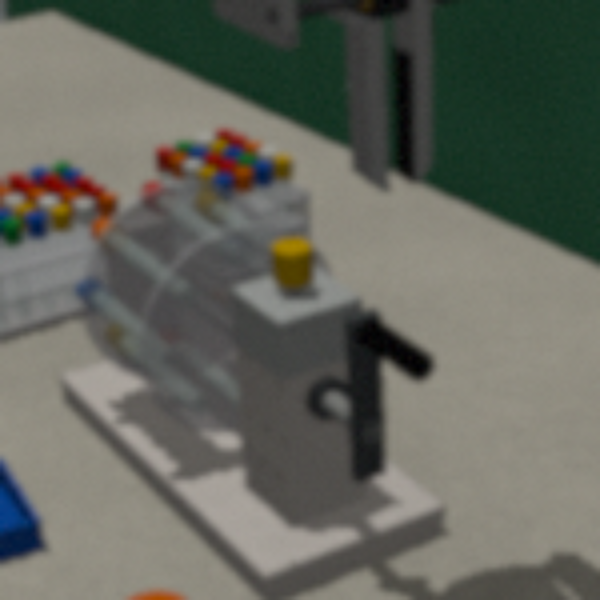

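View pics/w13.png

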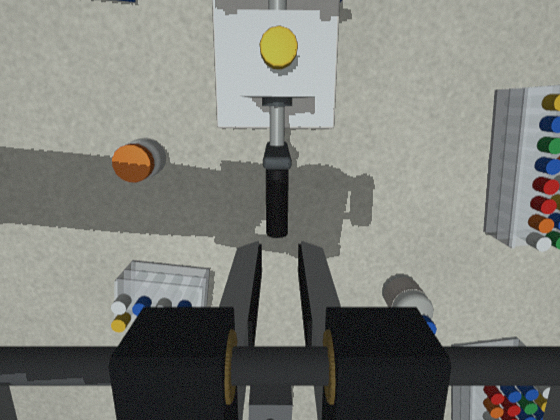

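The side view confirms the drop: the head sits low at (292,263) in the crop with a small gap above the block. Next I press it with the claw shut.

```bash
python3 -c "
from h import *
go([.5932,.1134,.43])"
```

```text
t 18.05 pos [ 5.786e-01 -2.000e-04  4.819e-01] F [-0.3  0.2 -0.3] w 0.073
shift [11.42  0.55  5.25] turn [ 0.01  -0.005  0.001]
```

Request:
{"name": "send_rows", "arguments": {"translation": [[3,0.2,0],[6,0.3,0],[9,0.5,1],[11,0.5,2.5],[11.4,0.5,4],[11.4,0.5,5.2],[11.4,0.5,5.2],[11.4,0.5,5.2]], "angular": [[0.01,0,0],[0.01,0,0],[0.01,0,0],[0.01,0,0],[0.01,0,0],[0.01,0,0],[0.01,0,0],[0.01,0,0]], "claw": [0,0,0,0,0,0,0,0]}}

```text
clock: 18.72
tool_pos: [0.5924, 0.1127, 0.4283]
tool_rot: [-2.3, -2.132, -0.001]
ft_force: [0.0, 0.3, 0.0]
gripper_width: 0.001
```

```bash
python3 - <<'E'
from h import *
go([.5932,.1134,.41])
s=snapshot("side"); cv2.imwrite("pics/s14.png",cv2.resize(s[90:240,180:330],None,fx=4,fy=4))
E
```

```text
t 18.72 pos [0.5924 0.1127 0.4283] F [0.  0.3 0. ] w 0.001
shift [0.07 0.08 1.83] turn [-0.004 -0.004  0.   ]
```

View pics/s14.png

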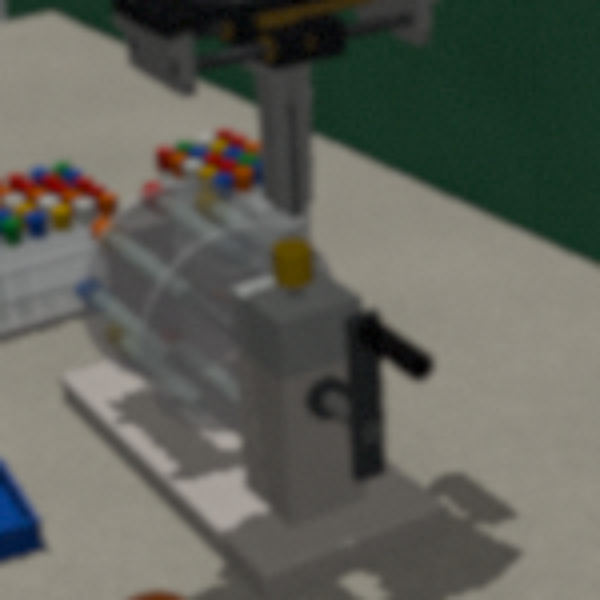

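Request:
{"name": "send_rows", "arguments": {"translation": [[0,0.1,0.5],[0,0.1,1],[0,0.1,1.3],[0,0.1,1.5],[0,0.1,1.7],[0,0.1,1.7]], "angular": [[0,0,0],[0,0,0],[0,0,0],[0,0,0],[0,0,0],[0,0,0]], "claw": [0,0,0,0,0,0]}}

```text
clock: 19.27
tool_pos: [0.5936, 0.1125, 0.4124]
tool_rot: [-2.301, -2.133, -0.004]
ft_force: [-0.2, 0.1, -0.6]
gripper_width: 0.004
```

Request:
{"name": "send_rows", "arguments": {"translation": [[0,0,0.1],[0,0,0.2],[0,0,0.3],[0,0,0.4]], "angular": [[0,0,0],[0,0,0],[0,0,0],[0,0,0]], "claw": [0,0,0,0]}}

```text
clock: 19.6
tool_pos: [0.5936, 0.1126, 0.4084]
tool_rot: [-2.301, -2.133, -0.004]
ft_force: [-0.6, 0.6, -0.6]
gripper_width: 0.008
```

Tips are at z = 0.209 with no contact yet. I continue in small steps.

Request:
{"name": "send_rows", "arguments": {"translation": [[0,0,0.1],[0,0,0.2],[0,0,0.3],[0,0,0.4]], "angular": [[0,0,0],[0,0,0],[0,0,0],[0,0,0]], "claw": [0,0,0,0]}}

```text
clock: 19.93
tool_pos: [0.5939, 0.1126, 0.4057]
tool_rot: [-2.302, -2.134, -0.007]
ft_force: [-0.7, -0.9, 6.9]
gripper_width: 0.007
```

Request:
{"name": "send_rows", "arguments": {"translation": [[0,0,0.1],[0,0,0.2],[0,0,0.3],[0,0,0.3]], "angular": [[0,0,0],[0,0,0],[0,0,0],[0,0,0]], "claw": [0,0,0,0]}}

```text
clock: 20.27
tool_pos: [0.5943, 0.1123, 0.4049]
tool_rot: [2.304, 2.135, 0.009]
ft_force: [-1.8, -1.5, 8.7]
gripper_width: 0.003
```

Request:
{"name": "send_rows", "arguments": {"translation": [[0,0,0.25],[0,0,0.3],[0,0,0.35],[0,0,0.4]], "angular": [[0,0,0],[0,0,0],[0,0,0],[0,0,0]], "claw": [0,0,0,0]}}

```text
clock: 20.6
tool_pos: [0.5946, 0.1122, 0.4035]
tool_rot: [2.302, 2.134, 0.01]
ft_force: [-3.8, -1.9, 9.4]
gripper_width: 0.006
```

Request:
{"name": "send_rows", "arguments": {"translation": [[0,-0.1,0.25],[0,-0.1,0.35],[0,-0.1,0.45],[0,-0.1,0.5]], "angular": [[0,0,0],[0,0,0],[0,0,0],[0,0,0]], "claw": [0,0,0,0]}}

```text
clock: 20.93
tool_pos: [0.5939, 0.1123, 0.3999]
tool_rot: [2.301, 2.133, 0.012]
ft_force: [-1.5, -0.8, 6.9]
gripper_width: 0.003
```

Tips at 0.2007, with the fully home height at 0.199.

Request:
{"name": "send_rows", "arguments": {"translation": [[0,0,0.2],[0,0,0.35],[0,0,0.5],[0,0,0.5]], "angular": [[0,0,0],[0,0,0],[0,0,0],[0,0,0]], "claw": [0,0,0,0]}}

```text
clock: 21.27
tool_pos: [0.5942, 0.1123, 0.3984]
tool_rot: [2.299, 2.133, 0.013]
ft_force: [-5.9, -1.7, 15.6]
gripper_width: 0.004
```

Request:
{"name": "send_rows", "arguments": {"translation": [[0,-0.1,0.4],[0,-0.1,0.55],[0,-0.1,0.55]], "angular": [[0,0,0],[0,0,0],[0,0,0]], "claw": [0,0,0]}}

```text
clock: 21.52
tool_pos: [0.5937, 0.1124, 0.3984]
tool_rot: [2.297, 2.131, 0.016]
ft_force: [-9.6, -1.7, 21.7]
gripper_width: 0.005
```

Request:
{"name": "send_rows", "arguments": {"translation": [[0,0,-2],[0,0,-5],[0,0,-9],[-3,-3,-13],[-6,-6,-16],[-9,-9,-17],[-11,-12,-17],[-11,-15,-17],[-11,-15,-17]], "angular": [[0,0,0],[0,0,0],[0,0,0],[0,0,0],[0,0,0],[0,0,0],[0,0,0],[0,0,0],[0,0,0]], "claw": [0,0,0,0,0,0,0,0,0]}}

```text
clock: 22.27
tool_pos: [0.4297, 0.0132, 0.5671]
tool_rot: [2.298, 2.127, 0.018]
ft_force: [-0.1, 0.4, 1.4]
gripper_width: 0.003
```

```bash
python3 - <<'E'
from h import *
s=snapshot("side"); cv2.imwrite("pics/s15.png",cv2.resize(s[90:240,180:330],None,fx=4,fy=4)); cv2.imwrite("pics/s15f.png",s)
t=snapshot("top"); cv2.imwrite("pics/t15.png",t); w=snapshot("wrist"); cv2.imwrite("pics/w15.png",w)
print([b for b in blobs(t,'yellow',8) if np.hypot(*(b[0]-[208,193]))<20],[b for b in blobs(s,'yellow',8) if np.hypot(*(b[0]-[253,155]))<25])
print(get_obs()["clock"],get_obs()["tool_pos"])
E
```

```text
[(array([207.8, 189.8]), [203, 187, 10, 7, 34])] [(array([250., 131.]), [249, 129, 3, 5, 15]), (array([252.8, 157.3]), [248, 152, 10, 12, 95])]
22.4167 [0.43355028 0.01378528 0.56617248]
```

View pics/s15.png

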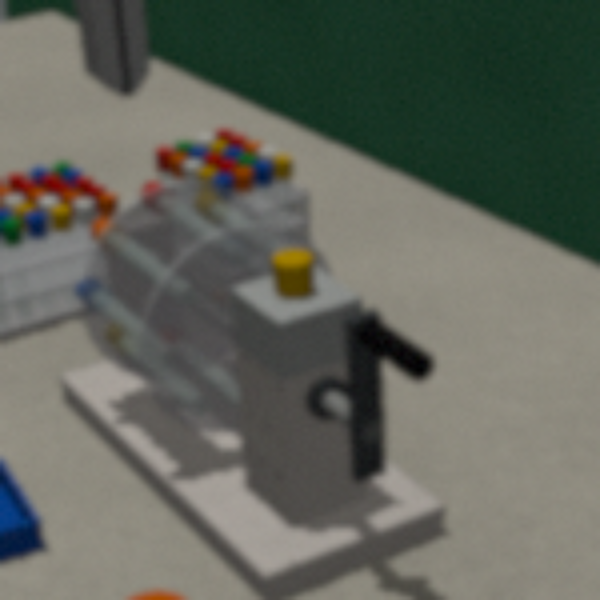

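View pics/t15.png

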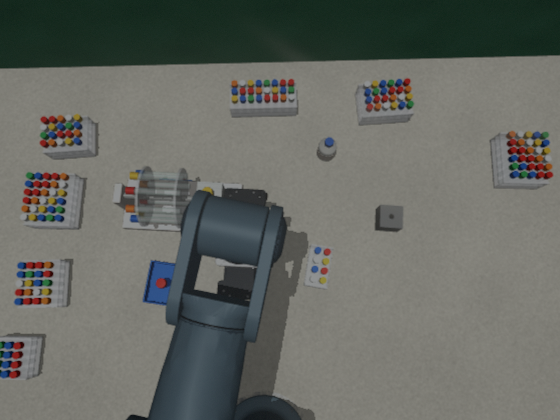

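```bash
python3 - <<'E'
from h import *
P=camera_params("side");T=P["camera_from_world"]
for z in(.187,.194):
    c=T[:3,:3]@np.r_[B,z]+T[:3,3]; print(z,P["cx"]+P["fx"]*c[0]/-c[2],P["cy"]-P["fy"]*c[1]/-c[2])
E
python3 -c "
from rig import finish_job
print(finish_job())"
```

```text
0.187 253.49038945403092 158.66336326741344
0.194 253.36054148881942 156.091340457934
the job is handed in; nothing more can be done
None
```

The rotator is locked and I've handed the job in, after about 22 s of the 72 s allowed.

- **Plug:** I pulled the red plug out of the bore and put it in the blue tray. It still shows there in the last top view.
- **Pin and crank:** I stood the pin in the bore and swung the crank from about 0.9 to about -0.05 rad. The pin dropped there, and I confirmed it in the wrist and side views.
- **Pushing home:** I pressed the head with the closed fingertips up to about 22 N. It stopped at a tip height of 0.1992 m, against 0.199 m expected when fully home. I then backed the arm off, clear of everything.

**Last checks:**
- **Pin seating:** The side view shows the head down on the block, its centre at row 157.3. Fully home would be about 158.7 and 7 mm high about 156.1. That pixel check falls between the two, so I relied on the hard stop at the right height.
- **Bystanders:** In the last top view, the rack and bottle are where they were at the start. The arm hid the jar in that view; it was last seen standing after the crank swing, before the push.
- **Sideways force:** It rose to about 10 N in the last push and fell back to near zero once the arm backed off.

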